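Draw out the filter plate and show it at the light panel

TASK

A red-handled paint brush was left lying on the cover flap of the small blue air-filter box: first lay it across the two notches of the wooden brush rest. Then swing the flap right up by its orange tab, draw the filter plate out by its orange pull tab and hold it up in front of the lit face of the light panel to check it for dirt: upright, its mesh face parallel to the panel, centred on the lit square, about 6 cm in front of it and not touching it. Finish there, still holding the plate in the gripper, and leave the other things on the bench undisturbed.

Things in the scene. Friction and masses are not known exactly. Their poses are not given: they have to be found in the camera images.
- filter_box: fixed blue box, open top under the flap, 130 (x) x 124 (y) x 108 mm high, walls 6 mm; origin under its centre on the worktop, x axis towards the hinge side, front louvres at -x. Inside, the filter plate stands upright on the floor (8 mm up) in two side channels that guide its edges up to 50 mm above the worktop (1.5 mm play in x, 2 mm in y). A black hose stub (radius 26 mm) projects 18 mm from the +x side.
- flap (a joint): white cover flap on the filter box, 130 x 124 x 6 mm, hinge along the box's y axis at its top +x edge; 0 = shut and lying on the rim (top at 114 mm), grows as it opens upward, 1.57 = upright, stop at 1.8. A friction hinge of 0.2 N m: it stays at whatever angle it is left (about 2 N at the tab to move).
- flap_hinge (a point): middle of the flap's hinge axis: at box x = +65 mm, y = 0, z = 108 mm; y axis along the hinge.
- flap_tab (a point): point on the orange tab that sticks out 36 mm beyond the flap's free edge (to the box's -x when shut); the tab is 18 mm wide along the hinge axis and 10 mm thick. The point lies in the tab's middle thickness, 26 mm beyond the free edge and 156 mm from the hinge axis (3 mm off the hinge plane). Pinched across its 18 mm width, the tab can turn between the pads as the flap swings.
- filter: filter plate, loose, about 0.07 kg: white frame 12 thick (x) x 60 wide (y) x 62 mm high, grey pleated mesh alike on both faces (faces look along +x and -x), and an orange pull tab on top, 12 thick (x) x 20 wide (y), reaching from 62 to 92 mm height. Origin under its centre, z up. Either face may be shown to the panel.
- filter_mesh (a point): centre of the filter plate's mesh, 31 mm above its origin.
- filter_tab (a point): middle of the filter plate's pull tab, 78 mm above its origin; in the box this is 86 mm above the worktop, the tab's top 100 mm (8 mm below the box rim). Beside the tab the frame's shoulders lie 16 mm below this point; the space beside the tab is free for 45 mm either way along y.
- light_panel: fixed black upright light panel, 150 wide (y) x 12 thick, top at 165 mm, on a 70 x 110 x 10 mm foot that reaches 15 mm out in front of it; origin on the worktop under its front face, which looks along its -x axis.
- panel_face (a point): centre of the lit white square (116 x 116 mm) on the panel's front, 92 mm above the worktop; -x axis points out of the face.
- brush_rest: fixed wooden brush rest, base 60 (x) x 90 (y) x 8 mm; two posts 10 mm thick at y = -30 and +30 mm, each with an upward-open notch, floor at 50 mm height and 20 mm wide, widening to about 29 mm at 64 mm height; a brush lies in both notches along y, either way round. Origin under its centre on the worktop.
- rest_seat (a point): where point brush_grip should come when the brush lies in the rest: midway between the posts, 55 mm above the worktop.
- paint_brush: slim red-handled paint brush, 157 mm long along its y axis (bristles at -y), 10 mm thick and wide, 0.016 kg, lying at first flat on the flap, flat-sided enough not to roll. Origin under its middle.
- brush_grip (a point): balance point on the brush handle, 18 mm from its middle towards the handle end (+y), 5 mm above its underside; the solid stem reaches 60 mm either way from here.
- petri: bystander: glass petri dish with lid, 69 mm across, 17 mm high; origin under its centre.
- cream_pot: bystander: cream pot with tan lid, 65 mm across, 29 mm high; origin under its centre.
- loupe: bystander: folded metal loupe, 27 x 42 x 13 mm; origin under its centre.
- steel_cup: bystander: small steel cup with knobbed lid, 37 mm across, 37 mm high; origin under its centre.

How it is judged:
By the outcome, as a careful person would: the job done as asked, in the order asked, and still so for the second after the job is handed in, while the arm keeps its last pose, push and grip.
It also fails if it takes over 72 s, if anything falls off the work surface, if the arm or the gripper's body presses on something with over 40 N, if the wrist force passes 120 N, or if a joint passes its speed limit or range.

ROBOT

A 7-joint arm with a two-finger parallel gripper is mounted at the origin on a cart in front of the work surface, level with it; the furniture and walls round the work are solid. World frame = base frame: x ahead of the robot, y to its left, z up, the work surface at z = 0. Lengths are in m, angles in rad, forces in N, time in s.
With the tool pointing down it reaches from about 0.425 to 0.925 m from the base axis. Payload 6.8 kg.
Tool frame: the origin (TCP) lies at the very end of the fingers, on their centre line; the grasp point (between the pads) lies 19 mm behind it; z points along the fingers, y is the line along which they close (so a half turn about z gives the same grasp; the last joint's range is limited). The gripper opens to 88 mm and grips with 3 to 60 N. Pads are 20 mm wide; open, the fingers measure 115 mm over their backs; the gripper's body (75 mm by 178 mm) begins 61 mm behind the grasp point.
Start: joints at [-1.26, 0.477, 0.022, 1.555, -0.011, 1.109, -0.083], TCP at [0.274, 0.617, 0.198] pointing down, gripper open.
Joint ranges: [-2.96, 2.96], [-0.34, 2.1], [-1.41, 1.46], [0.24, 2.44], [-1.37, 4.51], [0.17, 1.92], [-2.96, 2.96]. Speed limits (rad/s): [2.39, 2.39, 3.14, 3.14, 3.14, 3.14, 3.14].

INTERFACE

Orientations are given as [roll, pitch, yaw] about the fixed x, y, z axes, in that order (R = Rz(yaw) Ry(pitch) Rx(roll)).
In Python, from cell import telemetry, imaging, job_done gives the robot as it stands.
- The arm moves only by the tool apply_moves, never from a script. Its argument "targets" is a list of rows, each a list of 7 numbers: the shift along the tool's x, y, z normalised to -1 to 1, where 1 is 0.12 m, then the turn, a rotation vector about the tool's x, y, z normalised to -1 to 1, where 1 is 60 degrees, then the closure, from 0 (fully open) to 1 (shut). In form: [[dx, dy, dz, wx, wy, wz, jaw], ...]. A call has 1 to 12 rows; each row is the pose to reach, as a shift and turn from the pose commanded when the call began, along the tool's axes at that moment; what a row does not reach only later rows make up. A row lasts 1/10 s, in which the tool goes at most 50 mm and 8.59 degrees, less where a joint would pass 70% of its speed; a pose out of reach is approached as far as the arm can. A call with a number of a shift or a turn outside -1 to 1 is refused whole. A call with a gripper value outside its range is refused whole. The fingers move at their own pace and stop on an object; "newtons" is the grip in N (left out, the last holds). Time passes only in rows, so rows that repeat a pose let the fingers close. It gives the time, the measured TCP pose, the force, the opening and the grip force at its end, in the units of the state.
- telemetry.sense(): the state, without advancing time (a new reading comes with each control period).
- imaging.grab_frame(name): name is "scene" or "side" or "wrist"; returns a dict with "img" (400x640x3 uint8, red, green, blue), "fx", "fy", "cx", "cy" (pixels), "T" (4x4, takes a point from camera to world coordinates). Camera axes: x right, y down, z forward; pixel columns grow to the right and rows downward; lengths in m; the calibration is good to about 2 mm. A picture is of the moment at which its call begins. There is no depth.
- job_done(): hands the job in; it is judged then, once.
Trained networks look in a picture, given as the dict that the camera call returned (one of the last four; its "shot" number tells which), for a name from the list of things; names that differ only in an ending like _2 or _b are one class to them, and where a whole thing is asked for, a point or a joint stands for the part that bears it (a point fixed in the world has none). Each returns a list of dicts, best first, with "score" (0 to 1); they miss things now and then, are a little off and sometimes report something else, mostly with a low value. They report only what shows in the picture. A call takes as long as a camera call.
- imaging.spot_in(picture, name): "extent" ([left, top, right, bottom] in pixels, round what is visible of it).
- imaging.regions_of(picture, name): "region" (400x640 bool, what is visible of it) and "extent" ([left, top, right, bottom] in pixels, round what is visible of it).
- imaging.tip_of(picture, name): "at" ([column, row] in pixels: a listed point, or the origin of a listed thing).
The state is a dict: "clock": time; "qpos": joint angles; "qd": joint speeds; "joint_torque": joint torques, N m; "tcp_pos": TCP position; "tcp_rot": TCP orientation; "wrist_force": force on the tool from outside, world axes, zero at the start; "moment": the same for the moment, N m; "width": finger opening in m; "finger_force": force on a finger pad.
Only numpy, scipy, OpenCV 4.12 (cv2) and the standard library are available. Lean on these libraries where they do the work, as an engineer would, in place of code of your own. Each camera call takes 0.05 s, during which the arm holds its last target. There are 200 camera calls.

## Working session

There is one attempt and no reset: what is moved stays moved. The work goes in short steps, Python scripts to look and compute and a tool call to move; the robot and the scene stay as the last step left them, time stands still between calls to the robot, and variables do not carry over. Pictures are saved under pics/ and viewed, at most 10 in all, crops included, and the job is handed in when it is done.

Besides the shell and the picture viewer there is one more tool, called as name([rows], argument=value, ...), one row to a line, values as JSON. apply_moves: Moves the arm, as the interface text tells. Its arguments: {"type":"object","properties":{"targets":{"type":"array","items":{"type":"array","items":{"type":"number","minimum":-1,"maximum":1}}},"newtons":{"type":"number"}},"required":["targets"]}

```bash
mkdir -p pics
cat > h.py <<'E'
import numpy as np, cv2
from cell import telemetry, imaging, job_done
from scipy.spatial.transform import Rotation as R
def ray(f,p):
    d=np.array([(p[0]-f["cx"])/f["fx"],(p[1]-f["cy"])/f["fy"],1.]); T=np.array(f["T"]); d=T[:3,:3]@d
    return T[:3,3],d/np.linalg.norm(d)
def onz(f,p,z):
    o,d=ray(f,p); return o+d*(z-o[2])/d[2]
def tri(obs):
    A=np.zeros((3,3));b=np.zeros(3)
    for f,p in obs:
        o,d=ray(f,p);M=np.eye(3)-np.outer(d,d);A+=M;b+=M@o
    x=np.linalg.solve(A,b)
    return x,[np.linalg.norm(np.cross(x-ray(f,p)[0],ray(f,p)[1])) for f,p in obs]
def proj(f,X):
    T=np.array(f["T"]); c=T[:3,:3].T@(np.array(X)-T[:3,3]); return [f["cx"]+f["fx"]*c[0]/c[2],f["cy"]+f["fy"]*c[1]/c[2]]
def save(f,n): cv2.imwrite("pics/"+n,cv2.cvtColor(np.asarray(f["img"]),cv2.COLOR_RGB2BGR))
def pose():
    s=telemetry.sense(); return np.array(s["tcp_pos"]),R.from_euler("xyz",s["tcp_rot"]),s
def go(p,rpy):  # row numbers to reach tcp p with orientation rpy
    p0,r0,_=pose(); d=r0.inv().apply(np.array(p)-p0)/.12
    w=(r0.inv()*R.from_euler("xyz",rpy)).as_rotvec()/np.radians(60)
    return np.round(np.r_[d,w],3)
E
cat > a.py <<'E'
from h import *
np.set_printoptions(precision=4,suppress=True)
F={n:imaging.grab_frame(n) for n in("scene","side")}
for n in F: save(F[n],n+"0.png"); print(n,F[n]["T"][:3,3] if hasattr(F[n]["T"],'shape') else F[n]["T"])
for k in ["filter_box","flap_hinge","flap_tab","light_panel","panel_face","brush_rest","rest_seat","paint_brush","brush_grip","petri","cream_pot","loupe","steel_cup"]:
    o=[]
    for n in F:
        r=imaging.tip_of(F[n],k)
        if r: o.append((F[n],r[0]["at"])); print(k,n,np.round(r[0]["at"],1),round(r[0]["score"],2))
    if len(o)==2: print("   ",*tri(o))
s=telemetry.sense();print(s["tcp_pos"],s["tcp_rot"],s["wrist_force"])
E
python3 a.py
```

```text
scene [-0.0636  0.3315  0.556 ]
side [0.3748 0.7729 0.6401]
filter_box scene [306.9 227.8] 0.69
filter_box side [302.7 233.9] 0.83
    [ 0.5791 -0.0398 -0.0001] [np.float64(0.0010853579708612361), np.float64(0.0010853579708612132)]
flap_hinge scene [296.8 164.8] 0.75
flap_hinge side [267.5 180.9] 0.89
    [ 0.6556 -0.0576  0.1085] [np.float64(0.0005243293879078042), np.float64(0.0005243293879078956)]
flap_tab scene [323.4 204.3] 0.88
flap_tab side [345.6 196.4] 0.75
    [ 0.4912 -0.0231  0.1164] [np.float64(0.0007626403206312941), np.float64(0.0007626403206313473)]
light_panel scene [378.8 199.1] 0.77
light_panel side [321.8 183.3] 0.8
    [ 0.5798 -0.2298  0.01  ] [np.float64(0.0002922683441229676), np.float64(0.00029226834412273317)]
panel_face scene [412.9 222.1] 0.69
panel_face side [318.7 152.6] 0.74
    [ 0.5932 -0.3588 -0.0383] [np.float64(0.057827008532889836), np.float64(0.05782700853288984)]
brush_rest scene [404.4 244.2] 0.62
brush_rest side [380.1 203.2] 0.58
    [ 0.4353 -0.1859  0.0007] [np.float64(0.002822290508776824), np.float64(0.0028222905087767667)]
rest_seat scen
[... 259 characters left out ...]
t64(0.02890980107658381), np.float64(0.028909801076583856)]
brush_grip scene [307.1 181.1] 0.51
brush_grip side [304.  186.1] 0.61
    [ 0.5751 -0.0372  0.1181] [np.float64(0.0012692357509176057), np.float64(0.0012692357509175368)]
petri side [397.  289.9] 0.79
cream_pot scene [217.7 235.2] 0.83
cream_pot side [239.5 286.7] 0.61
    [ 0.6556  0.1305 -0.0069] [np.float64(0.0008322348300131314), np.float64(0.0008322348300131754)]
loupe side [400.4 238.6] 0.61
steel_cup scene [295.8 164.9] 0.63
steel_cup side [253.4 202.5] 0.69
    [ 0.6941 -0.069   0.0661] [np.float64(0.01969456069375073), np.float64(0.019694560693750685)]
[0.2745 0.6167 0.1979] [3.1416 0.     2.7228] [ 0.1003 -0.9219  0.9515]
```

```bash
python3 -c "
import cv2
a=cv2.imread('pics/scene0.png')[100:300,170:490];b=cv2.imread('pics/side0.png')[100:320,170:490]
cv2.imwrite('pics/s1.png',cv2.resize(a,None,fx=2.4,fy=2.4,interpolation=2));cv2.imwrite('pics/d1.png',cv2.resize(b,None,fx=2.4,fy=2.4,interpolation=2))"
```

```text
(no output)
```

View pics/s1.png

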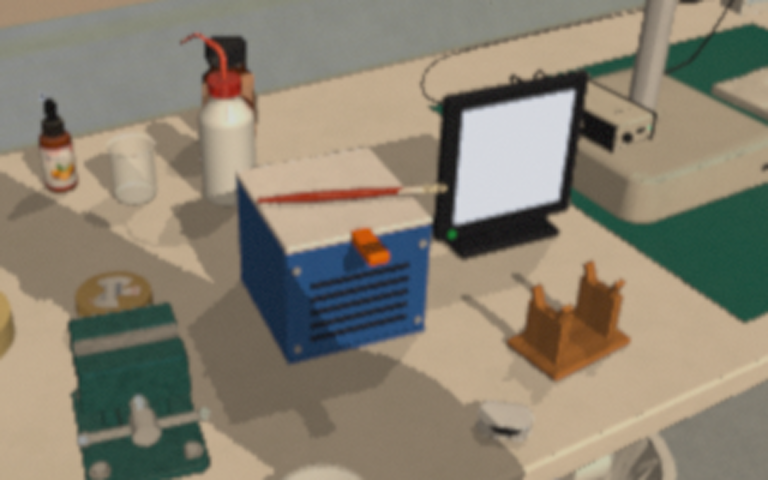

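View pics/d1.png

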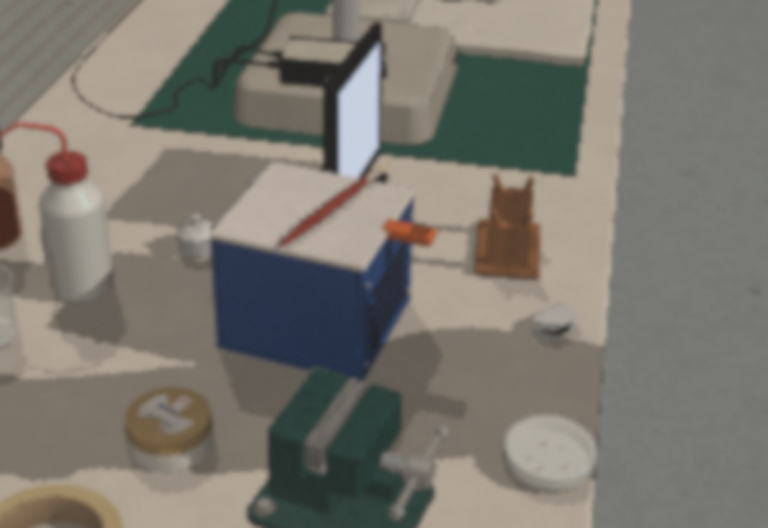

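The scene crop shows the blue box, the brush lying on its flap and the orange tab at (370,247). The panel's lit face is at about (515,158) and the rest at (570,325). The side crop agrees. Next I turn hand-read corners into positions.

```bash
cat > b.py <<'E'
from h import *
np.set_printoptions(precision=4,suppress=True)
F={n:imaging.grab_frame(n) for n in("scene","side")}
S=lambda x,y:(F["scene"],(x/2.4+170-.3,y/2.4+100-.3)); D=lambda x,y:(F["side"],(x/2.4+170-.3,y/2.4+100-.3))
print("brush handle",onz(*S(260,200),.119),onz(*D(280,244),.119)); print("tip",onz(*S(445,187),.119),onz(*D(383,178),.119))
print("panel corners")
for a,b in [((460,112),(340,92)),((577,88),(381,43)),((567,203),(379,150)),((452,227),(337,180))]: print(tri([S(*a),D(*b)]))
print("panel foot front (scene)",onz(*S(462,256),.005),onz(*S(558,233),.005))
print("rest base")
for p in [(508,342),(560,376),(630,340),(580,310)]: print("s",onz(*S(*p),.008))
for p in [(475,272),(540,275),(541,225),(480,222)]: print("d",onz(*D(*p),.008))
print("flap corners z.114")
for p in [(238,180),(368,150),(430,222),(290,252)]: print("s",onz(*S(*p),.114))
for p in [(214,240),(273,163),(412,190),(366,268)]: print("d",onz(*D(*p),.114))
# brush mask axis
for n in F:
    r=imaging.regions_of(F[n],"paint_brush")
    for q in r[:2]:
        ys,xs=np.where(q["region"]); pts=np.array([onz(F[n],(x,y),.119)[:2] for x,y in zip(xs,ys)])
        c=pts.mean(0);u=np.linalg.svd(pts-c)[2][0];t=(pts-c)@u
        print(n,q["score"],q["extent"],"mean",c,"mid",c+u*(t.max()+t.min())/2,"len",np.ptp(t),"ang",np.degrees(np.arctan2(u[1],u[0])))
for k in ["loupe","petri","steel_cup"]:
  for n in F:
    for q in imaging.spot_in(F[n],k)[:1]: print(k,n,q)
E
python3 b.py
```

```text
brush handle [0.5928 0.0178 0.119 ] [0.5945 0.0211 0.119 ]
tip [ 0.5372 -0.125   0.119 ] [ 0.5371 -0.0948  0.119 ]
panel corners
(array([ 0.5932, -0.1777,  0.1516]), [np.float64(0.0006136240861700611), np.float64(0.0006136240861701683)])
(array([ 0.5809, -0.2993,  0.1495]), [np.float64(0.0019588762279655913), np.float64(0.0019588762279657787)])
(array([ 0.5826, -0.3106,  0.0236]), [np.float64(0.001132876482578659), np.float64(0.001132876482578473)])
(array([ 0.5941, -0.1821,  0.0448]), [np.float64(0.012444096102945904), np.float64(0.012444096102945884)])
panel foot front (scene) [ 0.5804 -0.184   0.005 ] [ 0.5672 -0.2896  0.005 ]
rest base
s [ 0.4536 -0.1395  0.008 ]
s [ 0.3984 -0.149   0.008 ]
s [ 0.4051 -0.2307  0.008 ]
s [ 0.4579 -0.2219  0.008 ]
d [ 0.4579 -0.1352  0.008 ]
d [ 0.4001 -0.1439  0.008 ]
d [ 0.4067 -0.2279  0.008 ]
d [ 0.4645 -0.2197  0.008 ]
flap corners z.114
s [0.6384 0.0157 0.114 ]
s [ 0.6307 -0.1077  0.114 ]
s [ 0.5047 -0.0881  0.114 ]
s [0.5212 0.0285 0.114 ]
d [0.648  0.0202 0.114 ]
d [ 0.6359 -0.1061  0.114 ]
d [ 0.5112 -0.0895  0.114 ]
d [0.5249 0.0306 0.114 ]
scene 0.81 [287.5, 179.7, 347.8, 185.7] mean [ 0.5683 -0.0417] mid [ 0.565  -0.0504] len 0.12067043103920067 ang 68.87752451825361
side 0.68 [293.1, 168.2, 328.3, 198.3] mean [ 0.5674 -0.0478] mid [ 0.5648 -0.0547] len 0.12726267247687834 ang 68.82627960125956
loupe scene {'extent': [370.3, 266.6, 392.1, 283.8], 'score': 0.64}
loupe side {'extent': [390.5, 230.7, 411.4, 239.7], 'score': 0.64}
petri scene {'extent': [282.4, 295.7, 326.9, 327.5], 'score': 0.73}
petri side {'extent': [377.5, 272.9, 417.5, 303.8], 'score': 0.85}
steel_cup side {'extent': [244.0, 190.3, 259.4, 209.8], 'score': 0.58}
```

apply_moves([
  [-0.9, -0.8, -0.4, 0, 0, 0, 0.3],
  [-0.9, -0.8, -0.4, 0, 0, 0, 0.3],
  [-0.9, -0.8, -0.4, 0, 0, 0, 0.3],
  [-0.9, -0.8, -0.4, 0, 0, 0, 0.3],
])

```text
clock: 2.3
tcp_pos: [0.3396, 0.4798, 0.2486]
tcp_rot: [3.139, 0.003, 2.714]
wrist_force: [-0.1, 0.6, -0.6]
width: 0.0622
finger_force: 0.0
```

apply_moves([
  [-0.9, -0.8, 0, 0, 0, 0, 0.3],
  [-0.9, -0.8, 0, 0, 0, 0, 0.3],
  [-0.9, -0.8, 0, 0, 0, 0, 0.3],
  [-0.9, -0.8, 0, 0, 0, 0, 0.3],
])

```text
clock: 2.7
tcp_pos: [0.3971, 0.3475, 0.2461]
tcp_rot: [-3.141, 0.002, 2.713]
wrist_force: [0.1, 0.6, 0.4]
width: 0.0611
finger_force: 0.0
```

apply_moves([
  [-0.9, -0.8, 0, 0, 0, 0, 0.3],
  [-0.9, -0.8, 0, 0, 0, 0, 0.3],
  [-0.9, -0.8, 0, 0, 0, 0, 0.3],
  [-0.9, -0.8, 0, 0, 0, 0, 0.3],
])

```text
clock: 3.1
tcp_pos: [0.4559, 0.2166, 0.2462]
tcp_rot: [-3.141, 0.002, 2.714]
wrist_force: [0.4, 0.2, -0.5]
width: 0.0614
finger_force: 0.0
```

```bash
python3 -c "
from h import *
p,r,s=pose();print(p,s['tcp_rot'],s['qpos'],s['clock'],s['width']);print(go([.56,-.04,.26],[np.pi,0,np.radians(69)]))"
```

```text
[0.455909   0.21655491 0.24617374] [-3.14094019e+00  1.84365381e-03  2.71402825e+00] [-0.76404198  0.14394029  0.21904649  1.90910905 -0.03300032  1.09166471
  0.61124408] 3.1 0.06138264758558918
[-1.676e+00 -1.586e+00 -1.110e-01  1.000e-03  2.000e-03  1.442e+00]
```

apply_moves([
  [-0.84, -0.8, -0.1, 0, 0, 0.72, 0.3],
  [-0.84, -0.8, -0.1, 0, 0, 0.72, 0.3],
  [-0.84, -0.8, -0.1, 0, 0, 0.72, 0.3],
  [-0.84, -0.8, -0.1, 0, 0, 0.72, 0.3],
  [-0.84, -0.8, -0.1, 0, 0, 0.72, 0.3],
  [-0.84, -0.8, -0.1, 0, 0, 0.72, 0.3],
])

```text
clock: 3.7
tcp_pos: [0.5066, 0.0947, 0.2578]
tcp_rot: [3.141, -0.0, 1.969]
wrist_force: [0.3, 0.2, -1.0]
width: 0.0616
finger_force: 0.0
```

```bash
python3 -c "
from h import *
p,r,s=pose();print(p,s['tcp_rot'],s['qpos'],s['clock'],s['width']);print(go([.56,-.04,.26],[np.pi,0,np.radians(69)]))"
```

```text
[0.50658036 0.0946797  0.25780937] [ 3.14137411e+00 -2.64385588e-04  1.96862533e+00] [-0.65316739  0.15435834  0.39431578  1.88010813 -0.06600883  1.11947998
  0.16356574] 3.7 0.061607033868365385
[-1.207 -0.024 -0.019  0.    -0.     0.73 ]
```

apply_moves([
  [-1, -0.02, 0, 0, 0, 0.73, 0.3],
  [-1, -0.02, 0, 0, 0, 0.73, 0.3],
  [-1, -0.02, 0, 0, 0, 0.73, 0.3],
  [-1, -0.02, 0, 0, 0, 0.73, 0.3],
  [-1, -0.02, 0, 0, 0, 0.73, 0.3],
  [-1, -0.02, 0, 0, 0, 0.73, 0.3],
  [-1, -0.02, 0, 0, 0, 0.73, 0.3],
])

```text
clock: 4.4
tcp_pos: [0.5508, -0.0172, 0.2577]
tcp_rot: [-3.141, 0.0, 1.212]
wrist_force: [-0.3, 0.8, -0.4]
width: 0.0614
finger_force: 0.0
```

```bash
cat > c.py <<'E'
from h import *
np.set_printoptions(precision=4,suppress=True)
p,r,s=pose();print(p,s['tcp_rot'],s['qpos'],s['clock'])
f=imaging.grab_frame("wrist"); save(f,"w1.png")
for k,z in [("brush_grip",.119),("flap_tab",.111),("flap_hinge",.108),("filter_box",0),("rest_seat",.055),("brush_rest",0)]:
    for q in imaging.tip_of(f,k)[:1]: print(k,np.round(q["at"]),round(q["score"],2),onz(f,q["at"],z))
for q in imaging.regions_of(f,"paint_brush")[:2]:
    ys,xs=np.where(q["region"]); pts=np.array([onz(f,(x,y),.119)[:2] for x,y in zip(xs,ys)])
    c=pts.mean(0);u=np.linalg.svd(pts-c,full_matrices=False)[2][0];t=(pts-c)@u
    print(q["score"],q["extent"],"mid",c+u*(t.max()+t.min())/2,"len",np.ptp(t),"ang",np.degrees(np.arctan2(u[1],u[0])))
E
python3 c.py
```

```text
[ 0.5508 -0.0172  0.2577] [-3.1414  0.      1.2116] [-0.564   0.2368  0.5814  1.812  -0.1427  1.1348 -0.2941] 4.4
brush_grip [336. 196.] 0.57 [ 0.5684 -0.0361  0.119 ]
flap_tab [269. 212.] 0.6 [ 0.485  -0.0284  0.111 ]
flap_hinge [399. 183.] 0.84 [ 0.6428 -0.0504  0.108 ]
filter_box [341. 179.] 0.64 [ 0.5826 -0.0432  0.    ]
rest_seat [283. 308.] 0.93 [ 0.4311 -0.1898  0.055 ]
0.61 [329.1, 139.0, 339.3, 270.9] mid [ 0.562  -0.0496] len 0.15389883448210262 ang -111.1432171311208
0.38 [261.1, 130.7, 404.5, 254.0] mid [ 0.5638 -0.0318] len 0.1664049246253922 ang 176.07232630535415
```

View pics/w1.png

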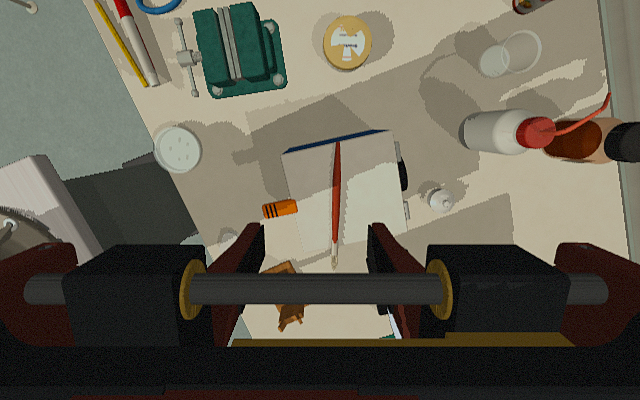

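The wrist view shows the brush lying along (337,140)-(333,268), between the fingers' line. The tab is at (280,209) and the rest at (285,285), and all agree with the estimates.

```bash
python3 -c "
from h import *
print(go([.5695,-.035,.15],[np.pi,0,np.radians(69)]),go([.5695,-.035,.1165],[np.pi,0,np.radians(69)]))"
```

```text
[-0.073  0.196  0.899  0.    -0.     0.001] [-7.300e-02  1.960e-01  1.178e+00  0.000e+00 -0.000e+00  1.000e-03]
```

apply_moves([
  [-0.073, 0.196, 0.4, 0, 0, 0, 0.5],
  [-0.073, 0.196, 0.8, 0, 0, 0, 0.5],
  [-0.073, 0.196, 0.9, 0, 0, 0, 0.5],
  [-0.073, 0.196, 0.9, 0, 0, 0, 0.5],
])

```text
clock: 5.2
tcp_pos: [0.5678, -0.0349, 0.1482]
tcp_rot: [-3.137, 0.002, 1.205]
wrist_force: [-0.2, -0.0, 0.3]
width: 0.0441
finger_force: 0.0
```

apply_moves([
  [0, 0, 0.1, 0, 0, 0, 0.5],
  [0, 0, 0.2, 0, 0, 0, 0.5],
  [0, 0, 0.28, 0, 0, 0, 0.5],
  [0, 0, 0.28, 0, 0, 0, 0.5],
  [0, 0, 0.28, 0, 0, 0, 0.5],
])

```text
clock: 5.7
tcp_pos: [0.5697, -0.035, 0.1164]
tcp_rot: [3.141, -0.0, 1.204]
wrist_force: [0.9, -0.2, -0.0]
width: 0.0438
finger_force: 0.0
```

apply_moves([
  [0, 0, 0, 0, 0, 0, 1],
  [0, 0, 0, 0, 0, 0, 1],
  [0, 0, 0, 0, 0, 0, 1],
  [0, 0, 0, 0, 0, 0, 1],
  [0, 0, 0, 0, 0, 0, 1],
  [0, 0, 0, 0, 0, 0, 1],
  [0, 0, 0, 0, 0, 0, 1],
], newtons=10)

```text
clock: 6.4
tcp_pos: [0.5695, -0.035, 0.1162]
tcp_rot: [-3.142, -0.0, 1.204]
wrist_force: [-0.1, -1.1, -0.5]
width: 0.0004
finger_force: 0.0
```

apply_moves([
  [0, 0, -0.1, 0, 0, 0, 1],
  [0, 0, -0.2, 0, 0, 0, 1],
  [0, 0, -0.3, 0, 0, 0, 1],
  [0, 0, -0.3, 0, 0, 0, 1],
])

```text
clock: 6.8
tcp_pos: [0.5711, -0.0352, 0.1547]
tcp_rot: [3.138, -0.002, 1.204]
wrist_force: [0.3, -0.1, -1.1]
width: 0.0007
finger_force: 0.0
```

```bash
cat > d.py <<'E'
from h import *
np.set_printoptions(precision=4,suppress=True)
p,r,s=pose();print(p,s['tcp_rot'],s['width'])
f=imaging.grab_frame("scene"); g=imaging.grab_frame("side")
z=p[2]+.003
for h in (f,g):
  for k in ["brush_grip","rest_seat","brush_rest"]:
    for q in imaging.tip_of(h,k)[:1]: print(k,np.round(q["at"]),round(q["score"],2),onz(h,q["at"],{"brush_grip":z,"rest_seat":.055,"brush_rest":0}[k]))
  for q in imaging.regions_of(h,"paint_brush")[:1]:
    ys,xs=np.where(q["region"]); pts=np.array([onz(h,(x,y),z)[:2] for x,y in zip(xs,ys)])
    c=pts.mean(0);u=np.linalg.svd(pts-c,full_matrices=False)[2][0];t=(pts-c)@u
    print(q["score"],q["extent"],"ends",c+u*t.max(),c+u*t.min(),"ang",np.degrees(np.arctan2(u[1],u[0])))
cv2.imwrite("pics/e.png",cv2.cvtColor(np.hstack([cv2.resize(np.asarray(h["img"])[60:260,220:430],None,fx=1.9,fy=1.9) for h in(f,g)]),cv2.COLOR_RGB2BGR))
E
python3 d.py
```

```text
[ 0.5711 -0.0352  0.1547] [ 3.138  -0.002   1.2041] 0.0007044345584704661
brush_grip [310. 180.] 0.6 [ 0.5165 -0.0092  0.1577]
rest_seat [410. 221.] 0.63 [ 0.4355 -0.1896  0.055 ]
brush_rest [403. 242.] 0.61 [ 0.4407 -0.1857  0.    ]
0.82 [279.3, 175.2, 356.0, 183.8] ends [0.534  0.0462] [ 0.4844 -0.0803] ang 68.59314907616644
brush_grip [302. 186.] 0.76 [0.5643 0.0235 0.1577]
rest_seat [383. 182.] 0.65 [ 0.4341 -0.1926  0.055 ]
brush_rest [380. 206.] 0.67 [ 0.4359 -0.1791  0.    ]
0.71 [287.7, 166.4, 333.0, 202.9] ends [0.577  0.0758] [ 0.5287 -0.0489] ang 68.8599822281035
```

View pics/e.png

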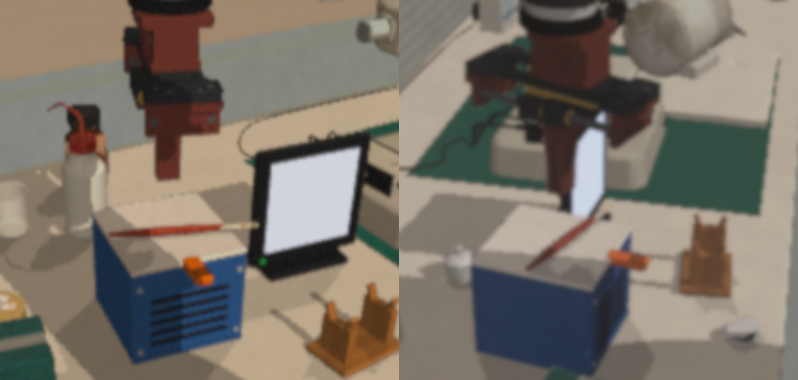

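The grip was missed: the brush is still on the flap at (110-255, 230) in the left half, with the closed fingers above it. I'll open and re-measure it from close up.

apply_moves([
  [0, 0, 0, 0, 0, 0, 0.4],
  [0, 0, 0, 0, 0, 0, 0.4],
  [0, 0, 0, 0, 0, 0, 0.4],
  [0, 0, 0, 0, 0, 0, 0.4],
  [0, 0, 0, 0, 0, 0, 0.4],
])

```text
clock: 7.8
tcp_pos: [0.5695, -0.035, 0.1522]
tcp_rot: [3.142, 0.0, 1.204]
wrist_force: [-0.7, -0.1, 0.2]
width: 0.0368
finger_force: 0.0
```

```bash
sed -i 's/^f=imaging.*/f=imaging.grab_frame("wrist"); g=imaging.grab_frame("side"); e=imaging.grab_frame("scene")/; s/^z=.*/z=.119/; s/for h in (f,g):/for h in (f,g,e):/; s/^cv2.*/save(f,"w2.png");print(proj(f,p))/' d.py; python3 d.py
```

```text
[ 0.5695 -0.035   0.1522] [3.1416 0.     1.2044] 0.03683987791750814
brush_grip [314. 211.] 0.98 [ 0.5678 -0.0338  0.119 ]
brush_rest [261. 323.] 0.62 [ 0.4305 -0.1873  0.    ]
0.65 [309.6, 131.3, 321.8, 316.5] ends [ 0.534  -0.1217] [0.5905 0.0225] ang -111.41238870970366
brush_grip [303. 186.] 0.69 [ 0.5777 -0.0386  0.119 ]
rest_seat [383. 183.] 0.6 [ 0.4342 -0.1883  0.055 ]
brush_rest [377. 207.] 0.96 [ 0.4411 -0.1738  0.    ]
0.47 [288.9, 164.3, 333.1, 201.4] ends [0.5919 0.0153] [ 0.5386 -0.1214] ang 68.69119451482213
brush_grip [309. 180.] 0.63 [ 0.5734 -0.0399  0.119 ]
rest_seat [412. 220.] 0.58 [ 0.4364 -0.1955  0.055 ]
brush_rest [406. 244.] 0.87 [ 0.4306 -0.186   0.    ]
0.83 [279.0, 175.7, 351.6, 182.2] ends [0.5907 0.0166] [ 0.5376 -0.1224] ang 69.08562696170604
[np.float64(317.2400127360211), np.float64(225.93536434007353)]
```

View pics/w2.png

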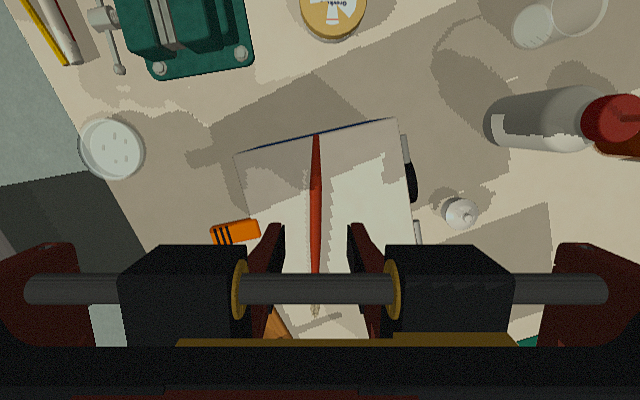

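The brush is laterally centred between the pads, on column 315. The fingers were simply too high, so I go lower until they lightly touch the flap.

apply_moves([
  [-0.03, 0, 0.15, 0, 0, 0, 0.5],
  [-0.03, 0, 0.27, 0, 0, 0, 0.5],
  [-0.03, 0, 0.3, 0, 0, 0, 0.5],
  [-0.03, 0, 0.315, 0, 0, 0, 0.5],
  [-0.03, 0, 0.315, 0, 0, 0, 0.5],
])

```text
clock: 9.05
tcp_pos: [0.5684, -0.0384, 0.1145]
tcp_rot: [-3.142, 0.0, 1.204]
wrist_force: [-0.5, -0.1, -0.3]
width: 0.0438
finger_force: 0.0
```

apply_moves([
  [0, 0, 0.015, 0, 0, 0, 0.5],
  [0, 0, 0.015, 0, 0, 0, 0.5],
  [0, 0, 0.03, 0, 0, 0, 0.5],
  [0, 0, 0.03, 0, 0, 0, 0.5],
])

```text
clock: 9.45
tcp_pos: [0.5682, -0.0384, 0.1108]
tcp_rot: [-3.142, -0.0, 1.204]
wrist_force: [0.1, -0.2, -0.1]
width: 0.0439
finger_force: 0.0
```

apply_moves([
  [0, 0, 0.015, 0, 0, 0, 0.5],
  [0, 0, 0.015, 0, 0, 0, 0.5],
  [0, 0, 0.015, 0, 0, 0, 0.5],
])

```text
clock: 9.75
tcp_pos: [0.5682, -0.0384, 0.109]
tcp_rot: [-3.141, 0.0, 1.204]
wrist_force: [0.1, 0.9, 0.3]
width: 0.044
finger_force: 0.0
```

```bash
python3 -c "
from h import *
print(telemetry.sense()['wrist_force'])"
```

```text
[0.14491726 0.85222891 0.31795675]
```

apply_moves([
  [0, 0, 0, 0, 0, 0, 1],
  [0, 0, 0, 0, 0, 0, 1],
  [0, 0, 0, 0, 0, 0, 1],
  [0, 0, 0, 0, 0, 0, 1],
  [0, 0, 0, 0, 0, 0, 1],
  [0, 0, 0, 0, 0, 0, 1],
  [0, 0, 0, 0, 0, 0, 1],
], newtons=8)

```text
clock: 10.45
tcp_pos: [0.5683, -0.0384, 0.1091]
tcp_rot: [3.142, -0.0, 1.204]
wrist_force: [-0.2, -0.1, 1.0]
width: 0.0005
finger_force: 0.0
```

```bash
cat > k.py <<'E'
from h import *
f=imaging.grab_frame("scene"); g=imaging.grab_frame("side");p,r,s=pose()
out=[]
for h in(f,g):
    im=np.asarray(h["img"]).copy(); u,v=proj(h,p);print(u,v)
    u0,v0=int(u)-45,int(v)-50
    c=cv2.resize(im[v0:v0+100,u0:u0+90],None,fx=4.4,fy=4.4,interpolation=2)
    cv2.circle(c,(int((u-u0+.5)*4.4),int((v-v0+.5)*4.4)),4,(0,255,0),1); out.append(c)
cv2.imwrite("pics/k.png",cv2.cvtColor(np.hstack(out),cv2.COLOR_RGB2BGR))
E
python3 k.py
```

```text
309.48687393103484 185.83245388987714
307.72036784564364 190.79589701621214
```

View pics/k.png

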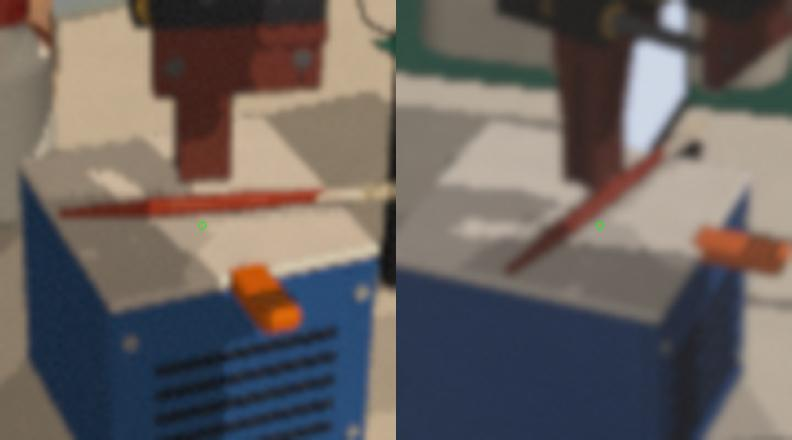

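```bash
python3 -c "
from h import *
f=imaging.grab_frame('scene'); g=imaging.grab_frame('side')
S=(f,(309-45+206/4.4-.5,185-50+180/4.4-.5)); D=(g,(307-45+196/4.4-.5,190-50+187/4.4-.5))
print(tri([S,D]),onz(*S,.109),pose()[0])
D=(g,(307-45+205/4.4-.5,190-50+190/4.4-.5));print(tri([S,D]))
"
```

```text
(array([ 0.57270574, -0.04223937,  0.12775026]), [np.float64(0.0013906872486727675), np.float64(0.001390687248672856)]) [ 0.60280914 -0.06033807  0.109     ] [ 0.56823988 -0.03839355  0.10904026]
(array([ 0.56812278, -0.0392513 ,  0.12979526]), [np.float64(0.0023882958508660668), np.float64(0.0023882958508660962)])
```

The fingertips really sit about 19 mm higher than the reported TCP: cameras give z≈0.128, telemetry 0.109. The cameras agree with the known flap height, so I apply that offset from here on and check it by contact.

apply_moves([
  [0, 0, 0, 0, 0, 0, 0.5],
  [0, 0, 0, 0, 0, 0, 0.5],
  [0, 0, 0, 0, 0, 0, 0.5],
  [0, 0, 0, 0, 0, 0, 0.5],
  [0, 0, 0.05, 0, 0, 0, 0.5],
  [0, 0, 0.08, 0, 0, 0, 0.5],
  [0, 0, 0.1, 0, 0, 0, 0.5],
  [0, 0, 0.1, 0, 0, 0, 0.5],
])

```text
clock: 11.45
tcp_pos: [0.5678, -0.0384, 0.0965]
tcp_rot: [-3.141, 0.0, 1.204]
wrist_force: [-0.3, 0.6, -0.9]
width: 0.0439
finger_force: 0.0
```

apply_moves([
  [0, 0, 0, 0, 0, 0, 1],
  [0, 0, 0, 0, 0, 0, 1],
  [0, 0, 0, 0, 0, 0, 1],
  [0, 0, 0, 0, 0, 0, 1],
  [0, 0, 0, 0, 0, 0, 1],
  [0, 0, 0, 0, 0, 0, 1],
  [0, 0, 0, 0, 0, 0, 1],
], newtons=8)

```text
clock: 12.15
tcp_pos: [0.5683, -0.0384, 0.0971]
tcp_rot: [3.142, -0.0, 1.204]
wrist_force: [-0.3, 0.7, 0.8]
width: 0.0094
finger_force: 8.0
```

apply_moves([
  [0, 0, -0.2, 0, 0, 0, 1],
  [0, 0, -0.5, 0, 0, 0, 1],
  [0, 0, -0.75, 0, 0, 0, 1],
  [0, 0, -0.75, 0, 0, 0, 1],
])

```text
clock: 12.55
tcp_pos: [0.5709, -0.0388, 0.1911]
tcp_rot: [3.135, -0.003, 1.204]
wrist_force: [1.0, 0.2, 0.1]
width: 0.0093
finger_force: 8.0
```

```bash
python3 -c "
from h import *
print(pose()[0],pose()[2]['width'],go([.4335,-.19,.185],[np.pi,0,np.radians(95)]))"
```

```text
[ 0.5709498  -0.03884029  0.19105125] 0.009307302580675952 [-1.587 -0.618  0.041  0.007 -0.002 -0.434]
```

apply_moves([
  [-0.4, -0.15, 0, 0, 0, 0, 1],
  [-0.7, -0.3, 0, 0, 0, 0, 1],
  [-0.8, -0.31, 0, 0, 0, 0, 1],
  [-0.8, -0.31, 0, 0, 0, 0, 1],
])

```text
clock: 12.95
tcp_pos: [0.4979, -0.1163, 0.1868]
tcp_rot: [-3.141, -0.0, 1.201]
wrist_force: [0.3, 0.4, 0.5]
width: 0.0093
finger_force: 8.0
```

apply_moves([
  [-0.3, -0.12, 0, 0, 0, -0.14, 1],
  [-0.6, -0.24, 0, 0, 0, -0.28, 1],
  [-0.79, -0.31, 0.04, 0, 0, -0.42, 1],
  [-0.79, -0.31, 0.04, 0, 0, -0.43, 1],
  [-0.79, -0.31, 0.04, 0, 0, -0.43, 1],
  [-0.79, -0.31, 0.04, 0, 0, -0.43, 1],
])

```text
clock: 13.55
tcp_pos: [0.432, -0.1885, 0.1822]
tcp_rot: [3.141, 0.0, 1.655]
wrist_force: [-0.5, -0.1, 0.2]
width: 0.0093
finger_force: 8.0
```

```bash
cat > m.py <<'E'
from h import *
np.set_printoptions(precision=4,suppress=True)
p,r,s=pose();print(p,s['tcp_rot'],s['width'])
for n in("wrist","side","scene"):
  h=imaging.grab_frame(n); save(h,n+"m.png")
  for k,z in [("brush_rest",0),("rest_seat",.055),("brush_grip",p[2]+.022)]:
    for q in imaging.tip_of(h,k)[:1]: print(n,k,np.round(q["at"]),round(q["score"],2),onz(h,q["at"],z))
  for q in imaging.regions_of(h,"paint_brush")[:1]:
    ys,xs=np.where(q["region"]); pts=np.array([onz(h,(x,y),p[2]+.022)[:2] for x,y in zip(xs,ys)])
    c=pts.mean(0);u=np.linalg.svd(pts-c,full_matrices=False)[2][0];t=(pts-c)@u
    print(q["score"],q["extent"],"ends",c+u*t.max(),c+u*t.min(),"ang",np.degrees(np.arctan2(u[1],u[0])))
E
python3 m.py
```

```text
[ 0.432  -0.1885  0.1822] [3.1413 0.0001 1.6554] 0.009257605210609825
wrist brush_rest [543. 146.] 0.68 [ 0.7123 -0.1215  0.    ]
wrist rest_seat [317. 188.] 0.76 [ 0.4324 -0.1884  0.055 ]
wrist brush_grip [316. 233.] 0.62 [ 0.4312 -0.1851  0.2042]
0.91 [305.9, 130.2, 323.6, 338.1] ends [ 0.4365 -0.2584] [ 0.4256 -0.1239] ang -85.33063428619414
side brush_rest [377. 207.] 0.81 [ 0.4416 -0.1745  0.    ]
side rest_seat [384. 186.] 0.72 [ 0.4316 -0.1782  0.055 ]
side brush_grip [387. 124.] 0.65 [ 0.4359 -0.174   0.2042]
scene brush_rest [404. 244.] 0.87 [ 0.433  -0.1824  0.    ]
scene rest_seat [412. 221.] 0.94 [ 0.4327 -0.1918  0.055 ]
scene brush_grip [421. 151.] 0.53 [ 0.4401 -0.1945  0.2042]
0.71 [401.4, 140.5, 456.5, 163.1] ends [ 0.4266 -0.1294] [ 0.4391 -0.28  ] ang 94.74580001144001
```

View pics/wristm.png

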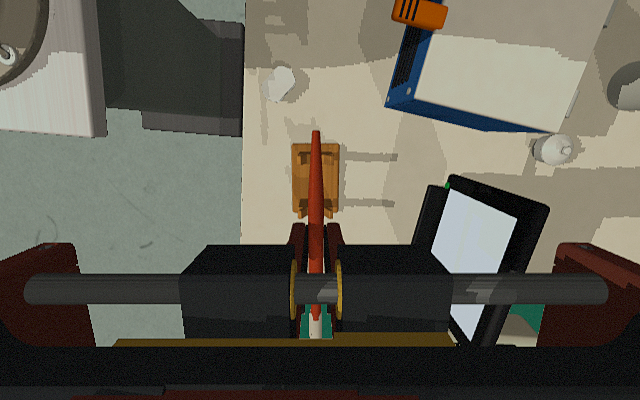

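The wrist view shows the rest directly under the brush, with its base at (292-340, 142-218), and well aligned with it. I lower it now.

apply_moves([
  [0, 0, 0.3, 0, 0, 0, 1],
  [0, 0, 0.6, 0, 0, 0, 1],
  [0, 0, 0.8, 0, 0, 0, 1],
  [0, 0, 0.9, 0, 0, 0, 1],
  [0, 0, 0.9, 0, 0, 0, 1],
])

```text
clock: 14.8
tcp_pos: [0.4295, -0.1897, 0.0732]
tcp_rot: [-3.139, -0.001, 1.654]
wrist_force: [0.4, -0.7, -0.0]
width: 0.0087
finger_force: 8.0
```

apply_moves([
  [0, 0, 0.08, 0, 0, 0, 1],
  [0, 0, 0.16, 0, 0, 0, 1],
  [0, 0, 0.24, 0, 0, 0, 1],
  [0, 0, 0.3, 0, 0, 0, 1],
  [0, 0, 0.32, 0, 0, 0, 1],
  [0, 0, 0.32, 0, 0, 0, 1],
])

```text
clock: 15.4
tcp_pos: [0.4302, -0.1899, 0.0355]
tcp_rot: [-3.141, -0.0, 1.654]
wrist_force: [0.5, -0.7, -0.1]
width: 0.0088
finger_force: 8.0
```

```bash
python3 k.py
```

```text
410.22426225826615 229.62752814330184
383.98684702438385 190.523945592287
```

View pics/k.png

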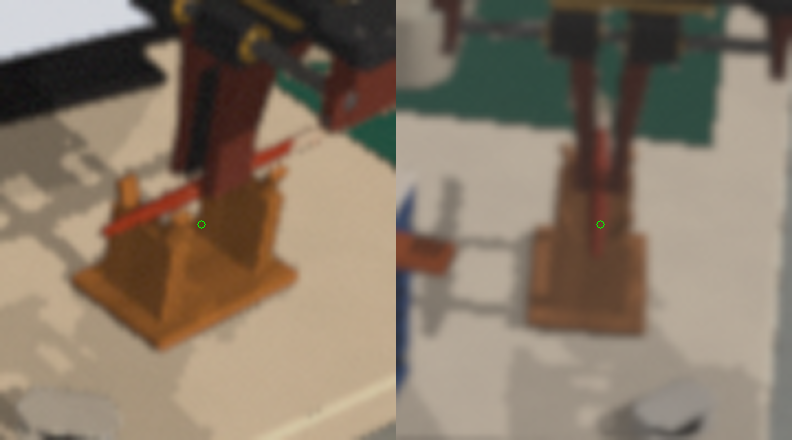

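The brush lies between the prongs of both notches, near (200,190) in the scene crop, and is centred in the side crop. I lower 2 mm, release and rise.

apply_moves([
  [0, 0, 0.02, 0, 0, 0, 1],
  [0, 0, 0.02, 0, 0, 0, 1],
  [0, 0, 0.02, 0, 0, 0, 0.7],
  [0, 0, 0.02, 0, 0, 0, 0.6],
  [0, 0, 0.02, 0, 0, 0, 0.6],
  [0, 0, 0.02, 0, 0, 0, 0.6],
])

```text
clock: 16.1
tcp_pos: [0.4305, -0.1899, 0.0335]
tcp_rot: [3.141, 0.0, 1.655]
wrist_force: [-0.9, -0.1, -0.8]
width: 0.0344
finger_force: 0.0
```

apply_moves([
  [0, 0, -0.1, 0, 0, 0, 0.6],
  [0, 0, -0.4, 0, 0, 0, 0.6],
  [0, 0, -0.8, 0, 0, 0, 0.6],
  [0, 0, -1, 0, 0, 0, 0.6],
  [0, 0, -1, 0, 0, 0, 0.6],
])

```text
clock: 16.6
tcp_pos: [0.4328, -0.1908, 0.1573]
tcp_rot: [3.134, 0.001, 1.654]
wrist_force: [-0.1, 0.2, -0.3]
width: 0.0351
finger_force: 0.0
```

```bash
cat > n.py <<'E'
from h import *
np.set_printoptions(precision=4,suppress=True)
p,r,s=pose();print(p,s['tcp_rot'],s['width'])
F={n:imaging.grab_frame(n) for n in("scene","side","wrist")}
for h in F.values():
  for q in imaging.regions_of(h,"paint_brush")[:1]:
    ys,xs=np.where(q["region"]); pts=np.array([onz(h,(x,y),.055)[:2] for x,y in zip(xs,ys)])
    c=pts.mean(0);u=np.linalg.svd(pts-c,full_matrices=False)[2][0];t=(pts-c)@u
    print(q["score"],"ends",c+u*t.max(),c+u*t.min(),"ang",np.degrees(np.arctan2(u[1],u[0])))
for k in("brush_grip","panel_face","flap_tab","flap_hinge"):
  o=[]
  for n,h in F.items():
    for q in imaging.tip_of(h,k)[:1]: print(n,k,np.round(q["at"]),round(q["score"],2)); o.append((h,q["at"]))
  if len(o)>1: print(k,*tri(o))
c=[cv2.resize(np.asarray(h["img"])[v-45:v+45,u-45:u+45],None,fx=4.4,fy=4.4,interpolation=2) for h,u,v in((F["scene"],410,225),(F["side"],384,190))]
cv2.imwrite("pics/n.png",cv2.cvtColor(np.hstack(c),cv2.COLOR_RGB2BGR))
print(go([.488,-.0255,.19],[np.pi,0,np.radians(-7.5)]),go([.488,-.0255,.19],[np.pi,0,np.radians(172.5)]),s['qpos'])
E
python3 n.py
```

```text
[ 0.4328 -0.1908  0.1573] [3.1343 0.0012 1.6543] 0.03506117547137913
0.67 ends [ 0.4263 -0.127 ] [ 0.4389 -0.2781] ang 94.76659257664795
0.8 ends [ 0.4363 -0.2754] [ 0.4239 -0.1259] ang -85.28534843128713
scene brush_grip [410. 219.] 0.62
side brush_grip [382. 183.] 0.72
wrist brush_grip [317. 190.] 0.98
brush_grip [ 0.4335 -0.1855  0.0597] [np.float64(0.0022031794205251464), np.float64(0.0037023241452866125), np.float64(0.003032300318981325)]
scene panel_face [384. 169.] 0.75
side panel_face [320. 154.] 0.95
wrist panel_face [474. 264.] 0.74
panel_face [ 0.5881 -0.2411  0.0819] [np.float64(0.0009682108807036994), np.float64(0.0013857213443590182), np.float64(0.0013111527839526098)]
scene flap_tab [324. 204.] 0.97
side flap_tab [346. 199.] 0.64
wrist flap_tab [318. 180.] 0.65
flap_tab [ 0.4846 -0.1002  0.0848] [np.float64(0.06788855620088663), np.float64(0.025224186063316528), np.float64(0.08773748542874912)]
scene flap_hinge [296. 164.] 0.87
side flap_hinge [268. 185.] 0.69
wrist flap_hinge [624.  48.] 0.76
flap_hinge [ 0.65   -0.0492  0.1087] [np.float64(0.007281135930820188), np.float64(0.004783599971349439), np.float64(0.0036086105410540205)]
[ 1.325  0.593 -0.305  0.    -0.     1.705] [ 1.325  0.593 -0.305  0.     0.    -1.295] [-0.25    0.2072  0.6144  2.1034 -0.1588  0.8672  0.5402]
```

View pics/n.png

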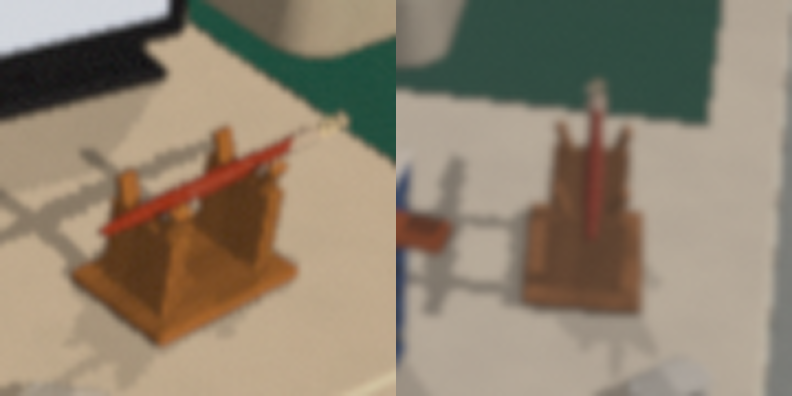

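The brush is seated in both notches, with its stem lying between the prongs in both crops. Next is the flap tab.

apply_moves([
  [0.4, 0.2, -0.3, 0, 0, -0.14, 0.6],
  [0.8, 0.4, -0.3, 0, 0, -0.28, 0.6],
  [0.95, 0.42, -0.3, 0, 0, -0.42, 0.6],
  [0.95, 0.42, -0.3, 0, 0, -0.56, 0.6],
  [0.95, 0.42, -0.3, 0, 0, -0.7, 0.6],
  [0.95, 0.42, -0.3, 0, 0, -0.7, 0.6],
])

```text
clock: 18.1
tcp_pos: [0.4711, -0.0718, 0.1895]
tcp_rot: [3.141, -0.0, 2.39]
wrist_force: [-0.5, -0.2, 0.1]
width: 0.0355
finger_force: 0.0
```

```bash
cat > o.py <<'E'
from h import *
np.set_printoptions(precision=4,suppress=True)
p,r,s=pose();print(p,s['tcp_rot'],s['width'],s["qpos"])
print(go([.46,-.0255,.18],[np.pi,0,np.radians(172.3)]))
E
python3 o.py
```

```text
[ 0.4711 -0.0718  0.1895] [ 3.1414 -0.      2.3896] 0.03552505996204479 [-0.3737  0.1585  0.4424  2.0482 -0.0832  0.9515  0.931 ]
[ 0.331  0.218  0.079  0.     0.    -0.59 ]
```

```bash
sed -i 's/\[.46,-.0255,.18\]/[.53,-.03,.20]/' o.py; python3 o.py
```

```text
[ 0.4711 -0.0718  0.1895] [ 3.1414 -0.      2.3896] 0.03552505996204479 [-0.3737  0.1585  0.4424  2.0482 -0.0832  0.9515  0.931 ]
[-0.12   0.59  -0.088  0.     0.    -0.59 ]
```

apply_moves([
  [-0.06, 0.3, -0.09, 0, 0, -0.14, 0.6],
  [-0.12, 0.59, -0.09, 0, 0, -0.28, 0.6],
  [-0.12, 0.59, -0.09, 0, 0, -0.42, 0.6],
  [-0.12, 0.59, -0.09, 0, 0, -0.59, 0.6],
  [-0.12, 0.59, -0.09, 0, 0, -0.59, 0.6],
  [-0.12, 0.59, -0.09, 0, 0, -0.59, 0.6],
])

```text
clock: 18.7
tcp_pos: [0.5299, -0.0307, 0.2002]
tcp_rot: [3.142, -0.0, 3.0]
wrist_force: [0.6, -0.7, 0.4]
width: 0.035
finger_force: 0.0
```

```bash
cat > q.py <<'E'
from h import *
np.set_printoptions(precision=4,suppress=True)
p,r,s=pose();print(p,s['tcp_rot'],s['width'])
f=imaging.grab_frame("wrist")
for q in imaging.tip_of(f,"flap_tab")[:2]: print(np.round(q["at"]),q["score"],onz(f,q["at"],.111))
im=np.asarray(f["img"]).astype(int); hsv=cv2.cvtColor(np.asarray(f["img"]),cv2.COLOR_RGB2HSV)
# orange mask
m=((hsv[...,0]>5)&(hsv[...,0]<18)&(hsv[...,1]>200)&(hsv[...,2]>120)).astype(np.uint8)
n,l,st,ce=cv2.connectedComponentsWithStats(m)
for i in np.argsort(-st[1:,4])[:3]+1: 
    ys,xs=np.where(l==i); b=cv2.boxPoints(cv2.minAreaRect(np.c_[xs,ys].astype(np.float32)))
    print(st[i],ce[i],*[onz(f,c,.114)[:2] for c in b])
# blue front edge: topmost white/blue boundary in image -> blue mask hull
b=((hsv[...,0]>100)&(hsv[...,0]<125)&(hsv[...,1]>150)&(hsv[...,2]>40)).astype(np.uint8)
n,l,st,ce=cv2.connectedComponentsWithStats(b); i=np.argmax(st[1:,4])+1; print("blue",st[i])
# lowest blue pixel of each column = flap's front edge
xs=[x for x in range(st[i][0]+5,st[i][0]+st[i][2]-5)]; e=np.array([onz(f,(x,np.where(l[:,x]==i)[0].max()+.5),.108)[:2] for x in xs if (l[:,x]==i).any()])
for s0,s1 in((0,1),(0,.4),(.6,1)):
    k=e[int(s0*len(e)):int(s1*len(e))]; c=np.median(k,0)
    l2=cv2.fitLine(k.astype(np.float32),cv2.DIST_HUBER,0,1e-4,1e-4).ravel(); print("edge",l2,np.degrees(np.arctan2(l2[1],l2[0])))
E
python3 q.py
```

```text
[ 0.5299 -0.0307  0.2002] [ 3.1416 -0.0002  2.9998] 0.03503110798472096
[312. 155.] 0.65 [ 0.4887 -0.0278  0.111 ]
[304 158  18  30 486] [312.5658 173.0473] [ 0.4905 -0.0358] [ 0.4927 -0.02  ] [ 0.5203 -0.0238] [ 0.518 -0.04 ]
[112 102 103  28 350] [164.64   114.6143] [ 0.4348 -0.2061] [ 0.427  -0.1084] [ 0.4319 -0.1082] [ 0.4398 -0.2064]
[304 145  18   5  85] [312.6    147.1059] [ 0.4786 -0.034 ] [ 0.4808 -0.0183] [ 0.4844 -0.0188] [ 0.4822 -0.0346]
blue [ 536   35   74   65 1934]
edge [ 0.2145 -0.9767  0.4644  0.2089] -77.61299
edge [ 0.0669 -0.9978  0.466   0.2005] -86.165054
edge [ 0.7363 -0.6766  0.4626  0.2292] -42.581535
```

```bash
python3 -c "
from h import *
print(go([.488,-.0278,.12],[np.pi,0,np.radians(172)]))"
```

```text
[ 0.349 -0.026  0.669  0.     0.    -0.001]
```

apply_moves([
  [0.35, -0.026, 0, 0, 0, 0, 0.55],
  [0.35, -0.026, 0.35, 0, 0, 0, 0.55],
  [0.35, -0.026, 0.67, 0, 0, 0, 0.55],
  [0.35, -0.026, 0.85, 0, 0, 0, 0.55],
  [0.35, -0.026, 1, 0, 0, 0, 0.55],
  [0.35, -0.026, 1, 0, 0, 0, 0.55],
  [0.35, -0.026, 1, 0, 0, 0, 0.55],
])

```text
clock: 19.5
tcp_pos: [0.4881, -0.0279, 0.0806]
tcp_rot: [-3.141, -0.0, 3.004]
wrist_force: [-0.6, -0.3, 0.3]
width: 0.0396
finger_force: 0.0
```

apply_moves([
  [0, 0, 0.04, 0, 0, 0, 1],
  [0, 0, 0.04, 0, 0, 0, 1],
  [0, 0, 0.04, 0, 0, 0, 1],
  [0, 0, 0.04, 0, 0, 0, 1],
  [0, 0, 0.04, 0, 0, 0, 1],
  [0, 0, 0.04, 0, 0, 0, 1],
], newtons=12)

```text
clock: 20.1
tcp_pos: [0.4885, -0.0272, 0.0759]
tcp_rot: [3.141, 0.001, 3.006]
wrist_force: [-0.5, 2.6, 4.3]
width: 0.0183
finger_force: 12.0
```

apply_moves([
  [-0.007, 0, -0.113, 0, 0, 0, 1],
  [-0.024, 0, -0.225, 0, 0, 0, 1],
  [-0.051, 0, -0.336, 0, 0, 0, 1],
  [-0.087, 0, -0.443, 0, 0, 0, 1],
  [-0.132, 0, -0.547, 0, 0, 0, 1],
  [-0.187, 0, -0.647, 0, 0, 0, 1],
  [-0.249, 0, -0.742, 0, 0, 0, 1],
  [-0.32, 0, -0.83, 0, 0, 0, 1],
  [-0.398, 0, -0.912, 0, 0, 0, 1],
  [-0.398, 0, -0.912, 0, 0, 0, 1],
], newtons=12)

```text
clock: 21.1
tcp_pos: [0.5366, -0.0341, 0.1862]
tcp_rot: [3.141, 0.001, 3.005]
wrist_force: [-4.5, 2.6, 4.6]
width: 0.018
finger_force: 12.0
```

```bash
python3 -c "
from h import *
p,r,s=pose();print(p,s['tcp_rot'],s['width'],s['wrist_force'],s['qpos'])
F=[imaging.grab_frame(n) for n in('scene','side')]
for h in F: print(imaging.tip_of(h,'flap_tab')[:1],proj(h,p+[0,0,.035]))"
```

```text
[ 0.53659872 -0.03408631  0.18623512] [3.14102723e+00 1.10305710e-03 3.00543979e+00] 0.01795033136516208 [-4.45924759  2.63181206  4.64500237] [-0.32824563  0.26795135  0.33157792  1.91612798 -0.1049564   0.97286524
  1.4860813 ]
[{'at': [384.2, 166.7], 'score': 0.68}] [np.float64(316.92944210302505), np.float64(140.33688860201127)]
[{'at': [322.4, 142.7], 'score': 0.73}] [np.float64(324.15852544805034), np.float64(141.75403664854906)]
```

apply_moves([
  [-0.085, 0, -0.075, 0, 0, 0, 1],
  [-0.177, 0, -0.143, 0, 0, 0, 1],
  [-0.273, 0, -0.202, 0, 0, 0, 1],
  [-0.375, 0, -0.252, 0, 0, 0, 1],
  [-0.48, 0, -0.293, 0, 0, 0, 1],
  [-0.589, 0, -0.326, 0, 0, 0, 1],
  [-0.7, 0, -0.347, 0, 0, 0, 1],
  [-0.813, 0, -0.361, 0, 0, 0, 1],
  [-0.927, 0, -0.363, 0, 0, 0, 1],
  [-0.995, 0, -0.36, 0, 0, 0, 1],
  [-0.995, 0, -0.36, 0, 0, 0, 1],
])

```text
clock: 22.4
tcp_pos: [0.6556, -0.051, 0.2287]
tcp_rot: [-3.141, 0.003, 3.005]
wrist_force: [0.6, 2.1, 4.7]
width: 0.0178
finger_force: 12.0
```

apply_moves([
  [-0.05, 0, 0.005, 0, 0, 0, 1],
  [-0.08, 0, 0.01, 0, 0, 0, 1],
  [-0.08, 0, 0.01, 0, 0, 0, 1],
])

```text
clock: 22.7
tcp_pos: [0.6648, -0.0523, 0.2279]
tcp_rot: [-3.141, 0.004, 3.005]
wrist_force: [1.3, 0.7, 5.3]
width: 0.018
finger_force: 12.0
```

apply_moves([
  [0, 0, 0, 0, 0, 0, 0.5],
  [0, 0, 0, 0, 0, 0, 0.5],
  [0, 0, 0, 0, 0, 0, 0.5],
  [0, 0, -0.3, 0, 0, 0, 0.5],
  [0, 0, -0.6, 0, 0, 0, 0.5],
  [0, 0, -0.6, 0, 0, 0, 0.5],
  [0.3, 0, -0.6, 0, 0, 0, 0.5],
  [0.55, 0, -0.6, 0, 0, 0, 0.5],
  [0.55, 0, -0.6, 0, 0, 0, 0.5],
  [0.55, 0, -0.6, 0, 0, 0, 0.5],
])

```text
clock: 23.7
tcp_pos: [0.5976, -0.0427, 0.2988]
tcp_rot: [3.141, 0.0, 3.006]
wrist_force: [-0.1, -1.0, 0.8]
width: 0.044
finger_force: 0.0
```

```bash
cat > t.py <<'E'
from h import *
np.set_printoptions(precision=4,suppress=True)
p,r,s=pose();print(p,s['tcp_rot'],s['width'])
f=imaging.grab_frame("wrist"); save(f,"w5.png"); print(proj(f,p))
for k,z in(("filter_tab",.086),("filter",.008),("filter_mesh",.039)):
  for q in imaging.tip_of(f,k)[:2]: print(k,np.round(q["at"]),q["score"],onz(f,q["at"],z))
hsv=cv2.cvtColor(np.asarray(f["img"]),cv2.COLOR_RGB2HSV)
m=((hsv[...,0]>5)&(hsv[...,0]<18)&(hsv[...,1]>200)&(hsv[...,2]>60)).astype(np.uint8)
n,l,st,ce=cv2.connectedComponentsWithStats(m)
for i in np.argsort(-st[1:,4])[:4]+1:
    ys,xs=np.where(l==i); b=cv2.boxPoints(cv2.minAreaRect(np.c_[xs,ys].astype(np.float32)))
    print(st[i],ce[i],*[onz(f,c,.1)[:2] for c in b])
g=imaging.grab_frame("side"); h=imaging.grab_frame("scene"); o=[]
for c in(g,h):
  for q in imaging.tip_of(c,"flap_tab")[:1]: print("flap_tab",q); o.append((c,q["at"]))
  for q in imaging.tip_of(c,"filter_tab")[:1]: print("ft",q["score"],onz(c,q["at"],.086))
if len(o)==2: print(tri(o))
E
python3 t.py
```

```text
[ 0.5976 -0.0427  0.2988] [3.1413 0.0003 3.0057] 0.043992129112931835
[np.float64(315.22300168386727), np.float64(227.40379036645788)]
filter_tab [316. 163.] 0.83 [ 0.5797 -0.0399  0.086 ]
filter [315. 155.] 0.75 [ 0.5763 -0.0411  0.008 ]
filter_mesh [316. 160.] 0.73 [ 0.5813 -0.0387  0.039 ]
[155  56  83  22 359] [197.3677  65.9081] [ 0.4308 -0.2209] [ 0.4338 -0.1171] [ 0.4483 -0.1182] [ 0.4454 -0.223 ]
[296 319  24  20 351] [306.9744 329.2564] [ 0.8444 -0.1072] [ 0.8107 -0.102 ] [ 0.8155 -0.0671] [ 0.8493 -0.0716]
[306 258  20  15 283] [315.2049 265.2014] [ 0.7123 -0.0722] [ 0.716  -0.0449] [ 0.7382 -0.0478] [ 0.7344 -0.0754]
[309 157  14  11 149] [315.4765 162.1611] [ 0.5688 -0.0473] [ 0.5712 -0.0302] [ 0.5844 -0.0319] [ 0.582  -0.0492]
flap_tab {'at': [259.3, 107.1], 'score': 0.73}
ft 0.6 [ 0.5775 -0.0355  0.086 ]
flap_tab {'at': [291.8, 92.5], 'score': 0.65}
ft 0.7 [ 0.5888 -0.0354  0.086 ]
(array([ 0.6619, -0.0517,  0.2671]), [np.float64(0.0009514748418965487), np.float64(0.0009514748418966081)])
```

```bash
python3 -c "
from h import *
print(go([.578,-.0405,.179],[np.pi,0,np.radians(172)]))"
```

```text
[ 0.167 -0.003  0.998 -0.    -0.     0.003]
```

apply_moves([
  [0.167, -0.003, 0.3, 0, 0, 0, 0.5],
  [0.167, -0.003, 0.65, 0, 0, 0, 0.5],
  [0.167, -0.003, 1, 0, 0, 0, 0.5],
  [0.167, -0.003, 1, 0, 0, 0, 0.5],
  [0.167, -0.003, 1, 0, 0, 0, 0.5],
])

```text
clock: 24.7
tcp_pos: [0.578, -0.0405, 0.1795]
tcp_rot: [-3.141, -0.001, 3.005]
wrist_force: [1.0, -0.6, 0.2]
width: 0.0442
finger_force: 0.0
```

```bash
python3 t.py | head -9; python3 -c "
from h import *
print(go([.578,-.0405,.055],[np.pi,0,np.radians(172)]))"
```

```text
[ 0.578  -0.0405  0.1795] [-3.1412 -0.0006  3.0054] 0.04421160398052999
[np.float64(315.2102213700263), np.float64(227.42142064957983)]
filter_tab [317. 198.] 0.78 [ 0.5802 -0.0392  0.086 ]
filter [315. 181.] 0.77 [ 0.5778 -0.0405  0.008 ]
filter_mesh [317. 186.] 0.9 [ 0.5782 -0.0383  0.039 ]
[ 93  46 116  33 741] [152.3698  62.6424] [ 0.4394 -0.2146] [ 0.4317 -0.1132] [ 0.4426 -0.1128] [ 0.4507 -0.2153]
[306 189  21  17 322] [316.1366 197.2671] [ 0.5669 -0.0479] [ 0.5695 -0.0292] [ 0.585  -0.0312] [ 0.5824 -0.0501]
[106  54  13  11  19] [112.6316  58.7895] [ 0.4288 -0.1988] [ 0.4268 -0.196 ] [ 0.4354 -0.188 ] [ 0.4375 -0.1907]
[209  62   5  12  13] [211.1538  67.9231] [ 0.4466 -0.1136] [ 0.4465 -0.1127] [ 0.4555 -0.1121] [ 0.4556 -0.113 ]
[ 1.000e-03 -2.000e-03  1.036e+00  0.000e+00  1.000e-03  3.000e-03]
```

apply_moves([
  [0, -0.006, 0.3, 0, 0, 0, 0.5],
  [0, -0.006, 0.55, 0, 0, 0, 0.5],
  [0, -0.006, 0.75, 0, 0, 0, 0.5],
  [0, -0.006, 0.9, 0, 0, 0, 0.5],
  [0, -0.006, 1, 0, 0, 0, 0.5],
  [0, -0.006, 1, 0, 0, 0, 0.5],
])

```text
clock: 25.8
tcp_pos: [0.5767, -0.041, 0.0575]
tcp_rot: [-3.141, -0.003, 3.006]
wrist_force: [-0.2, 0.5, 0.5]
width: 0.0438
finger_force: 0.0
```

apply_moves([
  [0, 0, 0.02, 0, 0, 0, 1],
  [0, 0, 0.02, 0, 0, 0, 1],
  [0, 0, 0.02, 0, 0, 0, 1],
  [0, 0, 0.02, 0, 0, 0, 1],
  [0, 0, 0.02, 0, 0, 0, 1],
  [0, 0, 0.02, 0, 0, 0, 1],
  [0, 0, 0.02, 0, 0, 0, 1],
], newtons=20)

```text
clock: 26.5
tcp_pos: [0.5784, -0.0409, 0.0571]
tcp_rot: [3.141, 0.001, 3.006]
wrist_force: [-0.4, 0.7, 5.5]
width: 0.0198
finger_force: 20.0
```

apply_moves([
  [0, 0, -0.08, 0, 0, 0, 1],
  [0, 0, -0.2, 0, 0, 0, 1],
  [0, 0, -0.35, 0, 0, 0, 1],
  [0, 0, -0.5, 0, 0, 0, 1],
  [0, 0, -0.7, 0, 0, 0, 1],
  [0, 0, -0.9, 0, 0, 0, 1],
  [0, 0, -1, 0, 0, 0, 1],
  [0, 0, -1, 0, 0, 0, 1],
])

```text
clock: 27.3
tcp_pos: [0.5788, -0.0412, 0.1786]
tcp_rot: [3.141, 0.003, 3.005]
wrist_force: [0.5, 0.2, -1.0]
width: 0.0198
finger_force: 20.0
```

apply_moves([
  [0, 0, -0.2, 0, 0, 0, 1],
  [0, 0, -0.35, 0, 0, 0, 1],
  [0, 0, -0.35, 0, 0, 0, 1],
  [0, 0, -0.35, 0, 0, 0, 1],
])

```text
clock: 27.7
tcp_pos: [0.5771, -0.041, 0.2173]
tcp_rot: [-3.141, -0.001, 3.006]
wrist_force: [0.0, 0.7, -0.3]
width: 0.0198
finger_force: 20.0
```

```bash
cat > v.py <<'E'
from h import *
np.set_printoptions(precision=4,suppress=True)
p,r,s=pose();print(p,s['tcp_rot'],s['width'],s['qpos'],s['wrist_force'])
F={n:imaging.grab_frame(n) for n in("side","scene")}
for k in("filter_tab","filter_mesh","panel_face","light_panel","flap_tab"):
  o=[]
  for n,h in F.items():
    for q in imaging.tip_of(h,k)[:1]: print(n,k,np.round(q["at"]),round(q["score"],2)); o.append((h,q["at"]))
  if len(o)>1: X=tri(o); print(k,*X, "rel tcp",X[0]-p)
# lit-square corners by brightest quad
C={}
for n,h in F.items():
    r0=imaging.regions_of(h,"light_panel")
    hsv=cv2.cvtColor(np.asarray(h["img"]),cv2.COLOR_RGB2HSV); L=imaging.spot_in(h,"light_panel")[0]["extent"]; a,b,c,d=[int(v) for v in L]
    m=np.zeros((400,640),np.uint8); m[b:d,a:c]=(np.asarray(h["img"])[b:d,a:c].min(2)>185)
    nn,l,st,ce=cv2.connectedComponentsWithStats(m); i=np.argmax(st[1:,4])+1
    cnt=max(cv2.findContours((l==i).astype(np.uint8),0,2)[0],key=cv2.contourArea)
    pts=cnt[:,0].astype(float); q=[pts[np.argmin(pts@v)] for v in([1,1],[-1,1],[-1,-1],[1,-1])]
    print(n,L,st[i],q); C[n]=q
for A,B in zip(C["side"],C["scene"]): print(tri([(F["side"],A),(F["scene"],B)]))
E
python3 v.py
```

```text
[ 0.5771 -0.041   0.2173] [-3.1414 -0.0013  3.0057] 0.019845855537946804 [-0.3125  0.3085  0.3453  1.7878 -0.1176  1.0667  1.5097] [ 0.0155  0.7185 -0.316 ]
side filter_tab [301. 130.] 0.76
scene filter_tab [305. 119.] 0.96
filter_tab [ 0.5792 -0.0334  0.2436] [np.float64(0.0026447029822395224), np.float64(0.002644702982239462)] rel tcp [0.0021 0.0076 0.0263]
side filter_mesh [299. 150.] 0.76
scene filter_mesh [309. 140.] 0.97
filter_mesh [ 0.5868 -0.0461  0.1954] [np.float64(0.0020303593600480094), np.float64(0.002030359360048063)] rel tcp [ 0.0097 -0.0051 -0.0219]
side panel_face [322. 154.] 0.64
scene panel_face [385. 168.] 0.86
panel_face [ 0.5821 -0.238   0.0863] [np.float64(0.0015758792495356516), np.float64(0.0015758792495356147)] rel tcp [ 0.0049 -0.1971 -0.131 ]
side light_panel [319. 183.] 0.7
scene light_panel [310. 158.] 0.71
light_panel [ 0.5441 -0.0185  0.1658] [np.float64(0.019857839864213345), np.float64(0.01985783986421329)] rel tcp [-0.033   0.0225 -0.0515]
side flap_tab [260. 108.] 0.61
scene flap_tab [292.  92.] 0.81
flap_tab [ 0.6597 -0.0505  0.2676] [np.float64(0.00021744494703702144), np.float64(0.00021744494703715813)] rel tcp [ 0.0825 -0.0095  0.0503]
side [300.9, 106.8, 331.0, 177.0] [312 122  15  53 599] [array([325., 122.]), array([326., 122.]), array([316., 174.]), array([312., 173.])]
scene [350.0, 128.5, 416.5, 209.4] [ 360  139   49   53 1930] [array([364., 147.]), array([408., 139.]), array([401., 182.]), array([360., 191.])]
(array([ 0.5578, -0.1591,  0.1855]), [np.float64(0.014886467262976136), np.float64(0.01488646726297608)])
(array([ 0.5867, -0.2995,  0.1392]), [np.float64(0.0033777663292457283), np.float64(0.0033777663292457807)])
(array([ 0.6163, -0.3231, -0.0065]), [np.float64(0.014702869211699944), np.float64(0.014702869211699925)])
(array([ 0.5909, -0.184 ,  0.0515]), [np.float64(0.009806962023913821), np.float64(0.009806962023913724)])
```

```bash
cat > u.py <<'E'
from h import *
from scipy.optimize import least_squares
np.set_printoptions(precision=4,suppress=True)
F={n:imaging.grab_frame(n) for n in("side","scene")}
box={"scene":(345,120,420,215),"side":(300,100,332,180)}
obs={}
for n in F:
    g=cv2.imread(f"pics/{n}0.png").astype(float); a,b,c,d=box[n]; k=8
    s=cv2.resize(g[b:d,a:c].min(2).astype(np.float32),None,fx=k,fy=k,interpolation=cv2.INTER_CUBIC)
    m=(s>130).astype(np.uint8); nn,l,st,ce=cv2.connectedComponentsWithStats(m); 
    i=l[s.shape[0]//2,s.shape[1]//2] or np.argmax(st[1:,4])+1
    if n=="side": # component holding the panel_face pixel
        i=l[int((150-b)*k),int((319.5-a)*k)]
    cnt=max(cv2.findContours((l==i).astype(np.uint8),0,2)[0],key=cv2.contourArea); h=cv2.convexHull(cnt)
    for e in np.linspace(.01,.15,60):
        q=cv2.approxPolyDP(h,e*cv2.arcLength(h,True),True)
        if len(q)<=4: break
    q=(q[:,0]+.5)/k-.5+[a,b]; print(n,st[i]/k,q); obs[n]=q
def corners(v,z=.092):
    x,y,t=v; return [np.array([x-np.sin(t)*s*.058,y+np.cos(t)*s*.058,z+u*.058]) for s in(1,-1) for u in(1,-1)]
def res(v,which):
    o=[]
    for n in which:
        for X in corners(v):
            d=obs[n]-proj(F[n],X); o.extend(d[np.argmin((d**2).sum(1))])
    return o
for w in (["scene"],["side"],["scene","side"]):
    r=least_squares(res,[.588,-.239,-.11],args=(w,),loss="soft_l1"); print(w,r.x,np.degrees(r.x[2]),np.round(res(r.x,w),1))
E
python3 u.py
```

```text
side [   0.      19.375   28.5     60.625 6732.5  ] [[327.1875 118.9375]
 [326.9375 161.0625]
 [299.5625 179.4375]]
scene [   14.       17.625    50.5      55.875 16653.5  ] [[408.5625 137.4375]
 [402.1875 182.6875]
 [359.1875 192.6875]
 [362.4375 146.5625]]
['scene'] [ 0.5875 -0.2389 -0.1055] -6.047297436759672 [-0.2  0.3  0.5 -0.4 -0.2  0.2  0.1  0. ]
['side'] [ 0.6028 -0.2482 -0.3526] -20.20219798667062 [ 27.4 -15.3  -0.7  -0.6  -0.7   3.    0.    1.5]
['scene', 'side'] [ 0.5885 -0.2398 -0.1105] -6.332395733886303 [ -0.2   0.6   0.5  -0.1  -0.3   0.4  -0.    0.2  16.1 -19.  -11.4  -4.7
  -0.5   2.1   0.2   0.5]
```

```bash
python3 -c "
from h import *
for P in ([.526,-.1,.217],[.526,-.2325,.217],[.526,-.2325,.111]): print(go(P,[np.pi,0,np.radians(173.8)]))"
```

```text
[ 0.361 -0.545  0.013  0.     0.    -0.027]
[ 0.211 -1.639  0.013  0.     0.    -0.027]
[ 0.211 -1.639  0.896  0.     0.    -0.027]
```

apply_moves([
  [0.15, -0.1, 0, 0, 0, 0, 1],
  [0.3, -0.25, 0, 0, 0, -0.027, 1],
  [0.36, -0.45, 0, 0, 0, -0.027, 1],
  [0.36, -0.65, 0, 0, 0, -0.027, 1],
  [0.3, -0.85, 0, 0, 0, -0.027, 1],
  [0.28, -1, 0, 0, 0, -0.027, 1],
  [0.28, -1, 0, 0, 0, -0.027, 1],
], newtons=30)

```text
clock: 29.3
tcp_pos: [0.5278, -0.1583, 0.2187]
tcp_rot: [-3.14, 0.0, 3.029]
wrist_force: [-0.6, -0.0, -0.6]
width: 0.0196
finger_force: 30.0
```

apply_moves([
  [-0.02, -0.15, 0, 0, 0, 0, 1],
  [-0.04, -0.35, 0, 0, 0, 0, 1],
  [-0.06, -0.55, 0, 0, 0, 0, 1],
  [-0.06, -0.64, 0, 0, 0, 0, 1],
  [-0.06, -0.64, 0, 0, 0, 0, 1],
])

```text
clock: 29.8
tcp_pos: [0.5267, -0.2331, 0.2184]
tcp_rot: [-3.141, -0.0, 3.032]
wrist_force: [-0.4, -0.6, -0.3]
width: 0.0195
finger_force: 30.0
```

```bash
python3 -c "
from h import *
print(pose()[0]);
for P in ([.526,-.2325,.217],[.526,-.2325,.111]): print(go(P,[np.pi,0,np.radians(173.8)]))"
```

```text
[ 0.52671456 -0.23313216  0.21840716]
[ 0.006  0.005  0.012 -0.    -0.    -0.001]
[ 0.006  0.005  0.895 -0.    -0.    -0.001]
```

apply_moves([
  [0.006, 0.005, 0.15, 0, 0, 0, 1],
  [0.006, 0.005, 0.35, 0, 0, 0, 1],
  [0.006, 0.005, 0.55, 0, 0, 0, 1],
  [0.006, 0.005, 0.75, 0, 0, 0, 1],
  [0.006, 0.005, 0.85, 0, 0, 0, 1],
  [0.006, 0.005, 0.89, 0, 0, 0, 1],
  [0.006, 0.005, 0.89, 0, 0, 0, 1],
  [0.006, 0.005, 0.89, 0, 0, 0, 1],
])

```text
clock: 30.6
tcp_pos: [0.5272, -0.2318, 0.1127]
tcp_rot: [-3.142, 0.002, 3.034]
wrist_force: [-0.6, 0.1, -0.8]
width: 0.0195
finger_force: 30.0
```

```bash
cat > x.py <<'E'
from h import *
np.set_printoptions(precision=4,suppress=True)
p,r,s=pose();print(p,s['tcp_rot'],s['width'],s['wrist_force'],s['clock'])
F={n:imaging.grab_frame(n) for n in("scene","side")}
for k in("filter_tab","filter_mesh","filter"):
  o=[]
  for n,h in F.items():
    for q in imaging.tip_of(h,k)[:1]: print(n,k,np.round(q["at"],1),round(q["score"],2)); o.append((h,q["at"]))
  if len(o)>1: X=tri(o); print(k,*X)
c=[cv2.resize(np.asarray(h["img"])[v-60:v+60,u-44:u+44],None,fx=4.5,fy=4.5,interpolation=2) for h,u,v in((F["scene"],380,170),(F["side"],330,155))]
for i,(h,u,v) in enumerate(((F["scene"],380,170),(F["side"],330,155))):
  for X in [[.5264,-.2328,.092]]+[[.5264-np.sin(np.radians(-6.2))*a,-.2328+np.cos(np.radians(-6.2))*a,.092+b] for a in(-.03,.03) for b in(-.031,.031)]:
    a,b=proj(h,X); cv2.circle(c[i],(int((a-u+44.5)*4.5),int((b-v+60.5)*4.5)),4,(0,255,0),1)
cv2.imwrite("pics/x.png",cv2.cvtColor(np.hstack(c),cv2.COLOR_RGB2BGR))
E
python3 x.py
```

```text
[ 0.5272 -0.2318  0.1127] [-3.1415  0.0016  3.034 ] 0.01948530755034383 [-0.6013  0.1416 -0.7504] 30.6
scene filter_tab [399.5 155.4] 0.75
side filter_tab [343.3 133.8] 0.9
filter_tab [ 0.5334 -0.2314  0.1435] [np.float64(1.2510746382628026e-05), np.float64(1.251074638264627e-05)]
scene filter_mesh [399.8 177.4] 0.87
side filter_mesh [316.5 181.8] 0.6
filter_mesh [ 0.612  -0.3074 -0.0025] [np.float64(0.029418834911106043), np.float64(0.029418834911106032)]
scene filter [401.1 190.4] 0.91
side filter [343.8 166.3] 0.7
filter [ 0.5322 -0.2488  0.0529] [np.float64(0.0011145059675210262), np.float64(0.0011145059675211617)]
```

View pics/x.png

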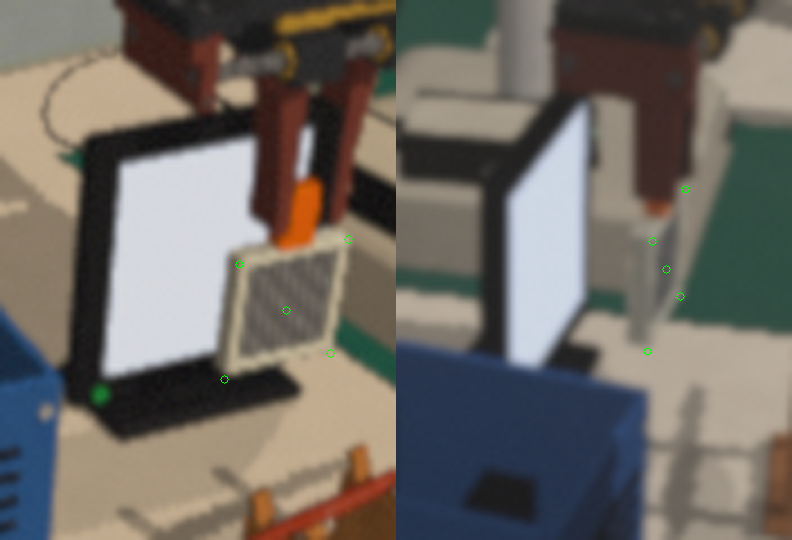

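The plate hangs upright, parallel to the panel, and centred in front of the lit square: mesh at (286,305) in the scene crop, edge at (642,285) in the side crop. It is about 4 mm too close to the panel and 2 mm high, so I make a small trim and hand in.

apply_moves([
  [0.015, 0, 0.01, 0, 0, 0, 1],
  [0.03, 0, 0.015, 0, 0, 0, 1],
  [0.03, 0, 0.015, 0, 0, 0, 1],
  [0.03, 0, 0.015, 0, 0, 0, 1],
  [0.03, 0, 0.015, 0, 0, 0, 1],
])

```text
clock: 31.5
tcp_pos: [0.5229, -0.2315, 0.1099]
tcp_rot: [3.142, 0.0, 3.034]
wrist_force: [-0.2, 0.8, -0.5]
width: 0.0199
finger_force: 30.0
```

```bash
python3 -c "
from h import *
p,r,s=pose();print(p,s['tcp_rot'],s['width'],s['finger_force'],abs(np.array(s['qd'])).max())
job_done()"
```

```text
[ 0.52292123 -0.23147475  0.10991496] [3.14158692e+00 1.01046840e-04 3.03379433e+00] 0.01994325775660727 29.966183602809906 0.0008431692975179634
the job is handed in; nothing more can be done
```

I handed the job in at about 31.5 s: the brush is lying in the rest, the flap is up at about 96°, and the gripper is holding the filter plate upright, centred about 6 cm in front of the lit panel (estimated from the cameras to within a few mm).

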